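Peel the top tray off a clinging stack and present it over the light panel

ROBOT

A 7-joint arm with a two-finger parallel gripper is mounted at the origin on the work surface. World frame = base frame: x ahead of the robot, y to its left, z up, the work surface at z = 0. Lengths are in m, angles in rad, forces in N, time in s.
With the tool pointing down it reaches from about 0.425 to 0.875 m from the base axis. Payload 4.7 kg.
Tool frame: the origin (TCP) lies midway between the tips of the shut fingers; the grasp point (between the pads) lies 19 mm behind it; z points along the fingers, y is the line along which they close (so a half turn about z gives the same grasp; the last joint's range is limited). The gripper opens to 87 mm and grips with 3 to 60 N. Pads are 19 mm wide; open, the fingers measure 117 mm over their backs; the gripper's body (75 mm by 190 mm) begins 51 mm behind the grasp point.
Start: joints at [1.304, 0.321, -0.07, 1.45, 0.023, 1.371, -0.057], TCP at [0.18, -0.625, 0.2] pointing down, gripper open.
Joint ranges: [-2.86, 2.86], [-0.3, 2.09], [-1.38, 1.24], [0.06, 2.45], [-1.56, 4.7], [0.09, 2.05], [-2.69, 2.69]. Speed limits (rad/s): [2.57, 2.57, 3.14, 3.14, 3.14, 3.14, 3.14].

INTERFACE

Orientations are given as a rotation vector (axis times angle).
In Python, from bench import ctrl gives the robot as it stands. The module is installed in compiled form; this text tells all that it offers.
- The arm moves only by the shell command python3 -m handwheel 'ROWS' [FORCE]. ROWS is JSON, a list of rows, each a list of 7 numbers: the finger opening in m, from 0 to 0.087, then the shift along the tool's x, y, z in m, then the turn, a rotation vector about the tool's x, y, z in degrees. A call has 1 to 12 rows; each row shifts and turns the commanded pose from where the row before left it, along the tool's axes as they then stand; what a row does not reach is not made up. A row lasts 1/8 s, in which the tool goes at most 62.5 mm and 10.7 degrees, less where a joint would pass 70% of its speed; a pose out of reach is approached as far as the arm can. A call is refused whole if a number of a shift passes 0.0625 or a number of a turn 10.7, either way. A call with a gripper value outside its range is refused whole. The fingers move at their own pace and stop on an object; FORCE is the grip in N (left out, the last holds). Time passes only in rows, so rows that do not move let the fingers close. It gives the time, the measured TCP pose, the force, the opening and the grip force at its end, in the units of the state.
- ctrl.get_state(): the state, without advancing time (a new reading comes with each control period).
- ctrl.get_image(name): name is "scene" or "side" or "wrist"; returns (picture, depth): 420x560x3 uint8, blue, green, red; 420x560 float32, m along the optical axis (not along the pixel's ray), 0 where there is no reading.
- ctrl.camera_info(name): a dict with "intrinsics" (3x3 intrinsics, pixels), "D" ([k1, k2, p1, p2, k3] as OpenCV has them; the pictures are not rectified), "R" (3x3) and "t" (3): a world point X has camera coordinates R X + t. Camera axes: x right, y down, z forward; pixel columns grow to the right and rows downward; lengths in m; the calibration is good to about 2 mm. A picture is of the moment at which its call begins: read the wrist's pose just before it. camera_info takes no time and is no camera call; for the wrist camera it gives the pose at the moment of the call.
- ctrl.close_job(): hands the job in; it is judged then, once.
The state is a dict: "time": time; "joint_positions": joint angles; "qd": joint speeds; "joint_torque": joint torques, N m; "position": TCP position; "tool_rot": TCP orientation; "ft_force": force on the tool from outside, world axes, zero at the start; "torque": the same for the moment, N m; "grip_width": opening from 0.0 (shut) to 1.0 (fully open); "grip_force": force on a finger pad.
Only numpy, scipy, OpenCV 4.12 (cv2) and the standard library are available. Lean on these libraries where they do the work, as an engineer would, in place of code of your own. Each camera call takes 0.05 s, during which the arm holds its last target. There are 200 camera calls.

TASK

The washed steel trays are stuck together in the clamp cradle: slide the clamp jaw fully open, then take the top tray by the upright lug at its corner and peel it off by tipping that corner up first, at least 25 mm, while the opposite corner is still down in the nest, leaving the other trays in the cradle. Then hold the tray level above the middle of the light panel, about 100 mm clear of it, and finish like that, still holding it in the gripper. Leave the jaw open and do not disturb the other things on the bench.

Things in the scene. Friction and masses are not known exactly. Their poses are not given: they have to be found in the camera images.
- cradle: Fixed aluminium clamp cradle: base plate 170 (x) x 124 (y) x 12 mm with low edge stops up to 28 mm above the bench, and a rail 60 mm wide that runs out to 140 mm on its +y side. Origin at the centre of the underside, on the bench; its axes are x along the long side of the trays, y towards the jaw. It stands at any yaw within about 0.35 rad, left or right on the bench.
- jaw (a joint): Slide of the clamp jaw along the cradle's +y: about 0 (up to 0.005) closed, 0.05 m fully open. It stays where it is left; about 3 N of friction. Closed, the jaw's lip (50 mm wide, 65 to 71 mm above the bench) reaches about 8 mm over the flange of the top tray in the middle of its +y side and keeps it from rising.
- jaw_grip (a point): Grasp point in the black finger grip on top of the jaw: an upright block 30 (cradle x) x 14 (cradle y) mm, from 71.5 to 107.5 mm above the bench; the point lies 96.5 mm above the bench on its centre line. Moves with the jaw. Axes as the cradle's. Pinch it from above with the fingers closing along cradle y.
- stack: The lower trays, one loose bundle of nested steel trays 146 x 106 x 39 mm, about 0.8 kg, lying in the cradle between its edge stops (about 2 mm of play), underside 12 mm above the bench. Origin at the centre of its underside, axes as the cradle's. Its open top is a nest 9 mm deep whose floor is 30 mm above the origin.
- tray: The top tray, loose, formed steel, about 0.10 kg: floor 130 (x) x 90 (y) mm, walls 17 mm high, 3 mm thick flange 150 x 110 mm around the rim, its top 19 mm above the floor's underside. Origin at the centre of the floor's underside, 30 mm above the stack's origin at the start; axes as the cradle's.
- tray_lug (a point): Grasp point in the upright lug on the tray's (-x, -y) corner: a steel fin 26 mm long along the tray's diagonal, 10 mm thick, from 19 to 56 mm above the tray's underside, centred at (-70, -51.3) mm from the tray's origin. The point is 43 mm above the underside. Pinch it from above, fingers closing across the diagonal: the fin runs along the direction (75, 55) in the tray's x, y. Axes as the tray's.
- tray_far (a point): Corner of the tray's floor diagonally across from the lug, at (65, 45, 0) mm from the tray's origin, on the underside. The tray tips about it when peeled. The tray's lowest 9 mm sit in the nest of the stack, about 5 mm of room all round, and cling: about 6 N to pull it straight off, about 3 N at the lug when that corner goes first; 9 mm up it is free. Axes as the tray's.
- panel_top (a point): Middle of the upper face of the light panel, a fixed flat box 180 x 140 x 16 mm with a white face in a grey frame; 16 mm above the bench. Axes as the panel's, z up.
- dish: Bystander, loose: petri dish; leave it alone. Origin at the centre of its underside. Diameter 62, height 16 mm, beyond the light panel.
- timer: Bystander, loose: bench timer; leave it alone. Origin at the centre of its underside. 70 x 50 x 22 mm, on the robot's side of the light panel.
- slidebox: Bystander, loose: slide box; leave it alone. Origin at the centre of its underside. 86 x 38 x 33 mm, beyond the cradle.
- stainjar: Bystander, loose: staining jar; leave it alone. Origin at the centre of its underside. Diameter 60, height 70 mm, in the middle, beyond the cradle and the panel.
Not all that is in view belongs to the job. What is shaped like the stack but orange, pink or red is not meant.

How it is judged:
On the way, in this order (a step that is already met when the one before it is completed fails the run):
1. the clamp jaw is slid open (more than 35 mm) with the top tray still in its nest (value of joint jaw above 0.035 m and z of tray_lug in the frame of stack below 0.081 m), for 0.2 s.
2. the lug corner is raised more than 20 mm by the gripper while the opposite corner is still within 8 mm of its seat (z of tray_lug in the frame of stack above 0.093 m and z of tray_far in the frame of stack between 0.022 and 0.038 m and horizontal distance between tray_far and stack below 0.1 m and contact force between tray and the fingers above 0.5 N), for 0.1 s.
At the end, for the whole second after the job is handed in: The tray is held still in the fingers, level within 0.2 rad, its underside 60 to 150 mm above the light panel's face and its centre within 35 mm (horizontally) of the panel's middle; the jaw is open by more than 30 mm and the lower trays lie flat in the cradle (z of tray in the frame of panel_top between 0.06 and 0.15 m and horizontal distance between tray and panel_top below 0.035 m and angle between tray's own z axis and vertical below 0.2 rad and linear speed of tray below 0.03 m/s and contact force between tray and the fingers above 2 N and value of joint jaw above 0.03 m and distance between stack and cradle below 0.018 m and angle between stack's own z axis and vertical below 0.05 rad); the arm keeps its last pose, push and grip.
It fails at once if the lower trays are lifted or tipped out of the cradle (more than 15 mm) (distance of stack from where it was at the start of the episode above 0.015 m).
It fails at once if a bystander is pushed away (more than 30 mm) or lifted (distance of any of dish, timer, slidebox, stainjar from where it was at the start of the episode above 0.03 m).
It fails at once if a bystander is knocked over (angle between any of dish, timer, slidebox, stainjar's own z axis and vertical above 0.5 rad).
It also fails if it takes over 64 s, if anything falls off the work surface, if the arm or the gripper's body presses on something with over 40 N, if the wrist force passes 120 N, or if a joint passes its speed limit or range.

## Working session

There is one attempt and no reset: what is moved stays moved. The work goes in short steps, Python scripts to look and compute and a shell command to move; the robot and the scene stay as the last step left them, time stands still between calls to the robot, and variables do not carry over. Pictures are saved under pics/ and viewed, at most 10 in all, crops included, and the job is handed in when it is done.

```bash
mkdir -p pics; cat > h.py <<'E'
import numpy as np, cv2
from bench import ctrl
from scipy.spatial.transform import Rotation as R
def cloud(name):
    ci=ctrl.camera_info(name); im,d=ctrl.get_image(name)
    K=np.array(ci["intrinsics"]);D=np.array(ci["D"],float)
    h,w=d.shape; u,v=np.meshgrid(np.arange(w),np.arange(h))
    n=cv2.undistortPoints(np.stack([u,v],-1).reshape(-1,1,2).astype(float),K,D).reshape(h,w,2)
    P=np.dstack([n,np.ones((h,w))])*d[...,None]
    W=(P-np.array(ci["t"]))@np.array(ci["R"])
    W[d==0]=np.nan
    return im,W,n,ci
def ray(n,ci,z):
    Rm=np.array(ci["R"]);c=-Rm.T@np.array(ci["t"]);r=np.append(n,1)@Rm
    return c+r*(z-c[2])/r[2]
E
python3 - <<'E'
from h import *
s=ctrl.get_state();print(s)
for n in("scene","side"):
    im,W,_,ci=cloud(n);cv2.imwrite(f"pics/{n}0.png",im);np.savez(f"{n}0.npz",im=im,W=W)
    print(n,-np.array(ci["R"]).T@np.array(ci["t"]))
E
```

```text
{'time': 0.0, 'joint_positions': array([ 1.30411846,  0.32183533, -0.07008354,  1.45167471,  0.02260201,
        1.37079014, -0.05691616]), 'qd': array([ 9.26899628e-05, -4.39048164e-04, -9.35200252e-04, -5.39852449e-06,
        4.99376307e-04, -3.55441529e-04,  4.29348825e-05]), 'joint_torque': array([ 8.93515025e-04, -4.91278732e+01, -4.03429773e-01, -3.12523162e+01,
       -6.38392568e-02,  4.37599292e-02,  1.78919800e-04]), 'position': array([ 0.17990011, -0.62398797,  0.19855369]), 'tool_rot': array([-3.10881507e+00, -4.39354984e-01,  5.77223192e-04]), 'ft_force': array([0.16240866, 0.09733679, 0.51631025]), 'torque': array([-0.00730539,  0.01007442, -0.02596363]), 'grip_force': 0.0, 'grip_width': 0.9973105828487041}
scene [1.24898975 0.54060559 1.04663863]
side [ 0.36484654 -0.78727589  0.67426911]
```

View pics/scene0.png

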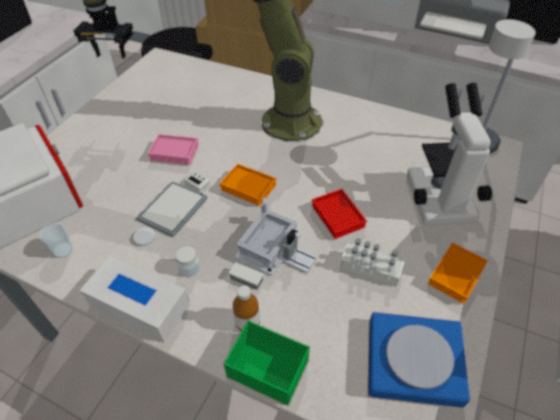

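View pics/side0.png

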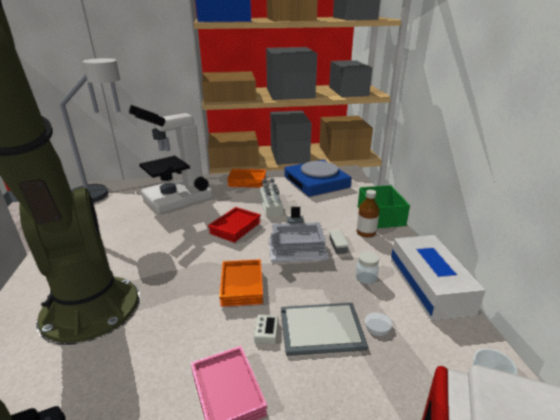

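The scene view shows the gray steel tray in its cradle at about (268,240), with the black jaw grip at (291,237), the lug at (263,213), the rail running to (300,260), and the light panel at (173,207). In the side view these are at about (299,240), (295,213) and (322,328) for the cradle, grip and panel.

The tray-shaped candidates in the scene view are gray (268,240), orange (248,184), red (338,212), pink (174,150), orange (459,272) and green (267,361). Only the gray one sits in a cradle with a rail, jaw and lug. I'll confirm that in a crop.

```bash
python3 - <<'E'
from h import *
A=np.load("scene0.npz");B=np.load("side0.npz")
a=cv2.resize(A["im"][195:285,225:325],None,fx=4,fy=4,interpolation=cv2.INTER_CUBIC)
b=cv2.resize(B["im"][195:285,255:355],None,fx=4,fy=4,interpolation=cv2.INTER_CUBIC)
cv2.imwrite("pics/crop0.png",np.hstack([a,b]))
for n,S,box in(("scene",A,(200,290,225,330)),("side",B,(190,280,255,350))):
    W=S["W"];im=S["im"]
    y0,y1,x0,x1=box
    w=W[y0:y1,x0:x1];g=im[y0:y1,x0:x1].max(-1)
    m=(g<60)&(w[...,2]>.03)
    p=w[m];print(n,"black",m.sum(),np.nanmin(p,0),np.nanmax(p,0),np.nanmedian(p,0))
    m=(g>60)&(w[...,2]>.072); p=w[m];v,u=np.nonzero(m)
    print("high nonblack");print(np.c_[u+x0,v+y0,p.round(3)][:40])
E
```

```text
scene black 77 [0.55012369 0.23792185 0.07706922] [0.57696085 0.25098424 0.11326045] [0.56965985 0.24594755 0.10137057]
high nonblack
[[2.62e+02 2.00e+02 4.79e-01 1.17e-01 9.70e-02]
 [2.63e+02 2.00e+02 4.78e-01 1.20e-01 9.80e-02]
 [2.64e+02 2.00e+02 4.79e-01 1.24e-01 1.00e-01]
 [2.65e+02 2.00e+02 4.74e-01 1.24e-01 9.60e-02]
 [2.62e+02 2.01e+02 4.77e-01 1.16e-01 9.00e-02]
 [2.63e+02 2.01e+02 4.83e-01 1.22e-01 9.90e-02]
 [2.64e+02 2.01e+02 4.83e-01 1.26e-01 1.01e-01]
 [2.65e+02 2.01e+02 4.78e-01 1.26e-01 9.60e-02]
 [2.62e+02 2.02e+02 4.78e-01 1.16e-01 8.80e-02]
 [2.63e+02 2.02e+02 4.86e-01 1.24e-01 9.80e-02]
 [2.64e+02 2.02e+02 4.83e-01 1.25e-01 9.60e-02]
 [2.65e+02 2.02e+02 4.81e-01 1.28e-01 9.50e-02]
 [2.62e+02 2.03e+02 4.71e-01 1.12e-01 7.40e-02]
 [2.63e+02 2.03e+02 4.90e-01 1.26e-01 9.90e-02]
 [2.64e+02 2.03e+02 4.86e-01 1.27e-01 9.60e-02]
 [2.65e+02 2.03e+02 4.88e-01 1.31e-01 9.90e-02]
 [2.63e+02 2.04e+02 4.95e-01 1.29e-01 1.02e-01]
 [2.64e+02 2.04e+02 4.89e-01 1.29e-01 9.60e-02]
 [2.65e+02 2.04e+02 4.88e-01 1.31e-01 9.60e-02]
 [2.63e+02 2.05e+02 4.93e-01 1.27e-01 9.50e-02]
 [2.64
[... 2308 characters left out ...]
4.95e-01 4.02e-01 8.80e-02]
 [2.70e+02 1.92e+02 4.99e-01 4.04e-01 8.70e-02]
 [2.75e+02 1.92e+02 5.17e-01 4.12e-01 8.10e-02]
 [2.76e+02 1.92e+02 5.20e-01 4.04e-01 8.50e-02]
 [2.77e+02 1.92e+02 5.23e-01 4.03e-01 8.50e-02]
 [2.78e+02 1.92e+02 5.27e-01 4.06e-01 8.40e-02]
 [2.79e+02 1.92e+02 5.30e-01 4.05e-01 8.40e-02]
 [2.67e+02 1.93e+02 4.89e-01 4.07e-01 8.20e-02]
 [2.68e+02 1.93e+02 4.92e-01 4.03e-01 8.40e-02]
 [2.69e+02 1.93e+02 4.95e-01 4.04e-01 8.30e-02]
 [2.70e+02 1.93e+02 4.99e-01 4.07e-01 8.10e-02]
 [2.75e+02 1.93e+02 5.17e-01 4.06e-01 8.10e-02]
 [2.76e+02 1.93e+02 5.20e-01 4.09e-01 7.90e-02]
 [2.77e+02 1.93e+02 5.23e-01 4.04e-01 8.10e-02]
 [2.78e+02 1.93e+02 5.27e-01 4.06e-01 8.00e-02]]
```

View pics/crop0.png

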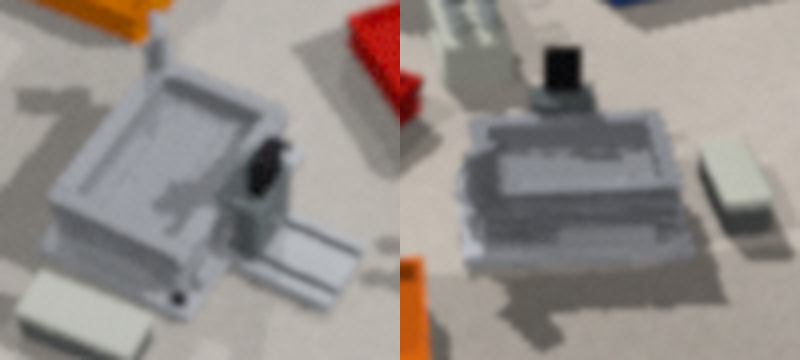

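Confirmed by the crop: the gray tray has its upright lug at scene (264,207), and the black grip sits over the rail. Next I'll fit the flange, grip, lug and panel.

```bash
python3 - <<'E'
from h import *
for n,pb in(("scene",(170,240,130,215)),("side",(295,360,270,375))):
    S=np.load(n+"0.npz");W=S["W"];im=S["im"];ci=ctrl.camera_info(n)
    x,y,z=np.moveaxis(W,-1,0);mx=im.max(-1).astype(int);sat=mx-im.min(-1)
    reg=(x>.42)&(x<.75)&(y>.07)&(y<.27)
    m=reg&(abs(z-.061)<.007)&(sat<40); m=cv2.morphologyEx(m.astype(np.uint8),cv2.MORPH_OPEN,np.ones((2,2)))
    k,l,st,_=cv2.connectedComponentsWithStats(m);i=1+st[1:,4].argmax();p=W[l==i]
    print(n,"flange n,z",len(p),np.median(p[:,2]),cv2.minAreaRect(p[:,:2].astype(np.float32)*1000))
    p=W[reg&(z>.075)&(mx>60)&(x<.53)&(y<.17)];
    if len(p):print("lug",len(p),np.median(p,0),p.min(0),p.max(0))
    y0,y1,x0,x1=pb;q=np.zeros(mx.shape,bool);q[y0:y1,x0:x1]=1
    # frame+face, z 8..24mm
    m=(q&(z>.008)&(z<.026)).astype(np.uint8);m=cv2.morphologyEx(m,cv2.MORPH_OPEN,np.ones((3,3)))
    k,l,st,_=cv2.connectedComponentsWithStats(m);i=1+st[1:,4].argmax();p=W[l==i]
    print("panel",len(p),np.median(p[:,2]),cv2.minAreaRect(p[:,:2].astype(np.float32)*1000),p.mean(0))
    for nm,b in(("timer",1),):pass
s=ctrl.get_state();T=R.from_rotvec(s["tool_rot"]);ci=ctrl.camera_info("wrist")
print("tool axes",T.as_matrix().round(3).tolist());c=-np.array(ci["R"]).T@np.array(ci["t"])
print("cam in tool",T.inv().apply(c-s["position"]),"cam fwd in tool",T.inv().apply(np.array(ci["R"])[2]),np.array(ci["intrinsics"]))
E
```

```text
scene flange n,z 676 nan ((534.3012084960938, 183.2098388671875), (125.83109283447266, 190.3783416748047), 83.07998657226562)
lug 46 [0.48770565 0.12747702 0.09531178] [0.47106328 0.11387463 0.07506207] [0.49529761 0.13470021 0.10184122]
panel 2009 0.016134130724738488 ((551.2571411132812, -160.16229248046875), (143.28079223632812, 182.85006713867188), 85.92769622802734) [ 0.55625256 -0.15568967  0.01605512]
side flange n,z 504 nan ((543.870849609375, 226.9250946044922), (272.9027099609375, 70.76780700683594), 43.90325164794922)
lug 80 [0.47857565 0.1223246  0.09039273] [0.4670724  0.11458335 0.07501092] [0.49166738 0.13265504 0.10145266]
panel 3617 0.015877934996164206 ((548.574462890625, -159.02381896972656), (141.4237518310547, 179.18563842773438), 86.19532775878906) [ 0.54642982 -0.16780155  0.01565966]
tool axes [[0.961, 0.277, -0.001], [0.277, -0.961, 0.002], [-0.0, -0.002, -1.0]]
cam in tool [ 8.07306343e-02 -1.72450622e-04 -1.84302625e-01] cam fwd in tool [-2.93193242e-01  7.23365995e-04  9.56052927e-01] [[289.84287737   0.         277.67381297]
 [  0.         289.84287737 210.36706352]
 [  0.           0.           1.        ]]
```

The panel middle is at about (0.550,-0.160) with its face at 16 mm. The lug is near (0.48,0.125) and the grip near (0.563,0.242), so cradle yaw is about -5°. I'll move to an overhead wrist view.

```bash
python3 -m handwheel '[[0.087,0.045,-0.03,-0.02,0,0,0],[0.087,0.045,-0.03,-0.02,0,0,0],[0.087,0.045,-0.03,-0.02,0,0,0],[0.087,0.045,-0.03,-0.02,0,0,0],[0.087,0.045,-0.03,-0.02,0,0,0],[0.087,0.045,-0.03,0,0,0,0],[0.087,0.045,-0.03,0,0,0,0],[0.087,0.045,-0.03,0,0,0,0],[0.087,0.045,-0.03,0,0,0,0]]'
python3 -m handwheel '[[0.087,0.023,-0.044,0,0,0,0],[0.087,0.023,-0.044,0,0,0,0],[0.087,0.023,-0.044,0,0,0,0],[0.087,0.023,-0.044,0,0,0,0],[0.087,0.023,-0.044,0,0,0,0],[0.087,0.023,-0.044,0,0,0,0],[0.087,0.023,-0.044,0,0,0,0],[0.087,0.023,-0.044,0,0,0,0],[0.087,0.023,-0.044,0,0,0,0],[0.087,0,0,0,0,0,10.5],[0.087,0,0,0,0,0,10.5],[0.087,0,0,0,0,0,0]]'
python3 - <<'E'
from h import *
im,W,n,ci=cloud("wrist");cv2.imwrite("pics/w1.png",im);np.savez("w1.npz",im=im,W=W,n=n,R=ci["R"],t=ci["t"])
E
```

```text
time: 1.23
position: [0.4951, -0.2514, 0.2993]
tool_rot: [3.111, 0.439, -0.001]
ft_force: [0.8, 0.1, -0.5]
grip_width: 1.0
grip_force: 0.0
time: 2.72
position: [0.5834, 0.1849, 0.2991]
tool_rot: [3.138, -0.131, -0.001]
ft_force: [-0.7, 0.0, 0.9]
grip_width: 0.997
grip_force: 0.0
```

View pics/w1.png

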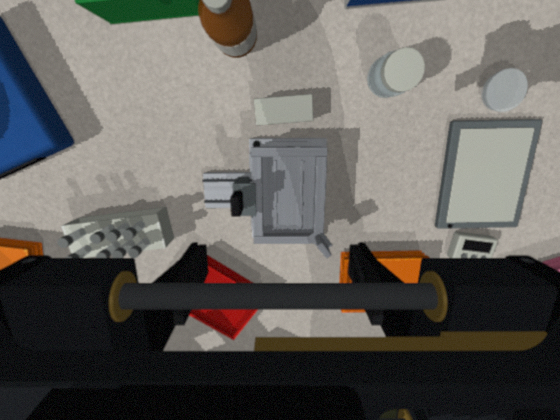

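The wrist view shows the tray at (290,190), the lug at (322,244), the black grip at (236,203) and the rail at (222,192). Now I'll measure them.

```bash
python3 - <<'E'
from h import *
S=np.load("w1.npz");W=S["W"];im=S["im"];n=S["n"];ci=dict(R=S["R"],t=S["t"])
mx=im.max(-1).astype(int);sat=mx-im.min(-1)
def comp(m,pt,k=0):
    m=m.astype(np.uint8)
    if k:m=cv2.morphologyEx(m,cv2.MORPH_OPEN,np.ones((k,k)))
    N,l,st,c=cv2.connectedComponentsWithStats(m);best=1+np.argmin(np.hypot(*(c[1:]-pt).T)/np.sqrt(st[1:,4]));return l==best
def rect(mask,z):
    v,u=np.nonzero(mask);p=np.array([ray(n[a,b],ci,z) for a,b in zip(v,u)])
    return cv2.minAreaRect(p[:,:2].astype(np.float32)*1000),p.mean(0)
box=np.zeros(mx.shape,bool);box[135:258,200:345]=1
z=W[...,2]
# flange
m=comp(box&(z>.052)&(z<.069)&(mx>70),(290,190),2);zf=np.median(z[m]);print("flange",m.sum(),zf)
r=rect(m,zf);print(r)
# use contour of tray side edges x-sides: cols
# grip top
g=np.zeros(mx.shape,bool);g[180:222,222:252]=1
m=g&(mx<55);print("black",m.sum(),np.percentile(z[m],[5,50,95]))
t=m&(z>.098);print("top",t.sum(),np.median(W[t],0),rect(t,np.median(z[t])))
vv,uu=np.nonzero(m);print(uu.min(),uu.max(),vv.min(),vv.max())
# lug
g=np.zeros(mx.shape,bool);g[228:262,308:340]=1
m=g&(z>.082);zl=np.percentile(z[m],[5,50,95]);print("lug",m.sum(),zl,W[m].mean(0),rect(m,zl[1]))
# panel
m=comp((sat<40)&(mx>120)&(z<.03)&(np.arange(560)>440)&(np.arange(420)[:,None]<225)&(np.arange(420)[:,None]>120),(490,173),3)
m2=(z>.008)&(z<.025)&(np.arange(560)>430)&(np.arange(420)[:,None]<232)&(np.arange(420)[:,None]>112);m2=comp(m2,(490,173),3)
print("panel face",m.sum(),rect(m,.016));print("panel all",m2.sum(),np.median(z[m2]),rect(m2,.016))
big=cv2.resize(im[130:262,195:345],None,fx=4,fy=4,interpolation=cv2.INTER_CUBIC);cv2.imwrite("pics/w1c.png",big)
E
```

```text
flange 2842 nan
(((nan, nan), (0.0, 0.0), 0.0), array([nan, nan, nan]))
black 326 [nan nan nan]
top 196 [0.56118268 0.24357028 0.10631171] (((560.6434326171875, 243.9317626953125), (13.850841522216797, 28.396848678588867), 87.01982879638672), array([0.56095087, 0.24356938, 0.10631171]))
230 251 180 215
lug 151 [0.08372589 0.09646147 0.09815587] [0.48182066 0.12670148 0.09452099] (((482.4614562988281, 126.83834838867188), (31.980342864990234, 11.447989463806152), 31.335824966430664), array([0.482674  , 0.12694265, 0.09646147]))
panel face 6652 (((548.9368896484375, -157.3140411376953), (116.96014404296875, 154.86642456054688), 86.22927856445312), array([ 0.55256283, -0.15743872,  0.016     ]))
panel all 9226 0.014944322521201406 (((550.228271484375, -154.05514526367188), (140.34219360351562, 178.59515380859375), 86.19371032714844), array([ 0.55514598, -0.15449932,  0.016     ]))
```

View pics/w1c.png

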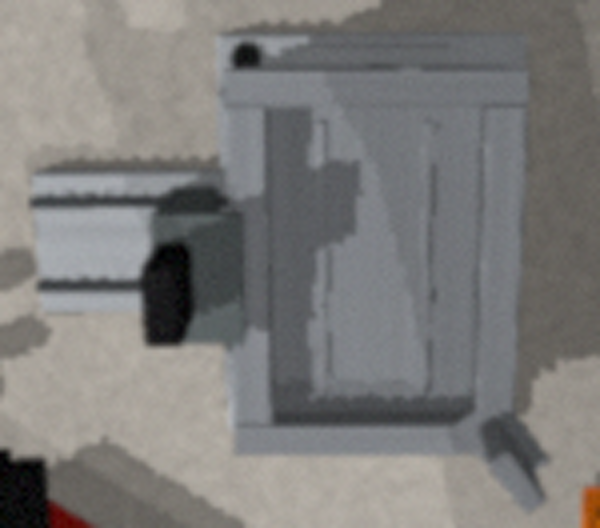

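The crop shows the tray with the lug at its lower right and the black grip on the jaw over the rail. The lug centre is (0.4825,0.127) with its top at 0.097. The grip is at (0.561,0.244) with its top at 0.106, and yaw is about -4.5°. Next is to grasp the grip.

```bash
python3 -m handwheel '[[0.06,-0.014,-0.028,0,0,0,0],[0.06,-0.013,-0.029,0,0,0,0],[0.06,0,0,0.05,0,0,0],[0.06,0,0,0.05,0,0,0],[0.06,0,0,0.05,0,0,0],[0.06,0,0,0.04,0,0,0],[0.06,0,0,0.015,0,0,0],[0.06,0,0,0.015,0,0,0],[0.06,0,0,0,0,0,0]]' 20
python3 -m handwheel '[[0.0,0,0,0,0,0,0],[0.0,0,0,0,0,0,0],[0.0,0,0,0,0,0,0],[0,0,0,0,0,0,0],[0,0,0,0,0,0,0],[0,0,0,0,0,0,0]]' 20
```

```text
time: 3.9
position: [0.5616, 0.244, 0.0796]
tool_rot: [3.139, -0.134, -0.0]
ft_force: [-0.2, -0.3, 0.6]
grip_width: 0.691
grip_force: 0.0
time: 4.65
position: [0.5616, 0.2444, 0.0796]
tool_rot: [-3.138, 0.134, -0.0]
ft_force: [-0.9, 0.6, 0.4]
grip_width: 0.156
grip_force: 20.0
```

```bash
python3 -m handwheel '[[0,0,-0.006,0,0,0,0],[0,0,-0.006,0,0,0,0],[0,0,-0.006,0,0,0,0],[0,0,-0.006,0,0,0,0],[0,0,-0.006,0,0,0,0],[0,0,-0.006,0,0,0,0],[0,0,-0.006,0,0,0,0],[0,0,-0.004,0,0,0,0],[0,0,0,0,0,0,0]]'
python3 -m handwheel '[[0,0,-0.001,0,0,0,0],[0,0,-0.001,0,0,0,0],[0,0,-0.001,0,0,0,0],[0,0,0,0,0,0,0]]'
```

```text
time: 5.78
position: [0.5654, 0.2912, 0.0797]
tool_rot: [-3.137, 0.133, -0.0]
ft_force: [-1.5, -0.0, 2.1]
grip_width: 0.154
grip_force: 20.0
time: 6.28
position: [0.5655, 0.2927, 0.0796]
tool_rot: [3.138, -0.135, -0.001]
ft_force: [-5.2, -2.6, 5.1]
grip_width: 0.152
grip_force: 20.0
```

```bash
python3 -m handwheel '[[0.06,0,0.0005,0,0,0,0],[0.06,0,0,0,0,0,0],[0.06,0,0,0,0,0,0],[0.06,0,0,-0.02,0,0,0],[0.06,0,0,-0.04,0,0,0],[0.06,0,0,-0.05,0,0,0],[0.06,0,0,-0.05,0,0,0],[0.06,0,0.055,-0.02,0,0,0],[0.06,0,0.06,0,0,0,0],[0.06,0,0.055,0,0,0,0],[0.06,0,0,0,0,0,0]]'
python3 - <<'E'
from h import *
im,W,n,ci=cloud("wrist");z=W[...,2];cv2.imwrite("pics/w2.png",im)
s=ctrl.get_state();x,y=W[...,0],W[...,1]
m=(abs(x-.4825)<.03)&(abs(y-.127)<.03)&(z>.08)&(z<.12)
m=cv2.morphologyEx(m.astype(np.uint8),cv2.MORPH_OPEN,np.ones((2,2)))>0
v,u=np.nonzero(m);print("px",u.min(),u.max(),v.min(),v.max())
zl=np.percentile(z[m],[5,50,95]);p=np.array([ray(n[a,b],ci,zl[1]) for a,b in zip(v,u)])
print("lug",m.sum(),zl,np.median(W[m],0),cv2.minAreaRect(p[:,:2].astype(np.float32)*1000))
m=(im.max(-1)<55)&(z>.098)&(z<.12)&(abs(x-.565)<.04)&(y>.2)&(y<.35);print("grip",m.sum(),np.median(W[m],0))
S,Ws,_,_=cloud("scene");xs,ys,zs=np.moveaxis(Ws,-1,0);m=(S.max(-1)<60)&(zs>.08)&(zs<.12)&(abs(xs-.565)<.05)&(ys>.2)&(ys<.36);print("grip scene",m.sum(),np.median(Ws[m],0))
print(s["position"],s["tool_rot"])
E
```

```text
time: 7.65
position: [0.5522, 0.1168, 0.2612]
tool_rot: [3.135, -0.149, 0.004]
ft_force: [0.3, 0.3, 0.1]
grip_width: 0.686
grip_force: 0.0
px 269 284 234 254
lug 203 [0.00032178 0.09631288 0.09819891] [0.48008426 0.12461908 0.09631288] ((480.7382507324219, 124.13490295410156), (30.07706069946289, 13.607431411743164), 31.8383731842041)
grip 288 [0.56403726 0.28963235 0.10597588]
grip scene 63 [0.57397872 0.29312603 0.10221059]
[0.5518323  0.12062157 0.26119148] [ 3.13770329 -0.14209434  0.00387427]
```

View pics/w2.png

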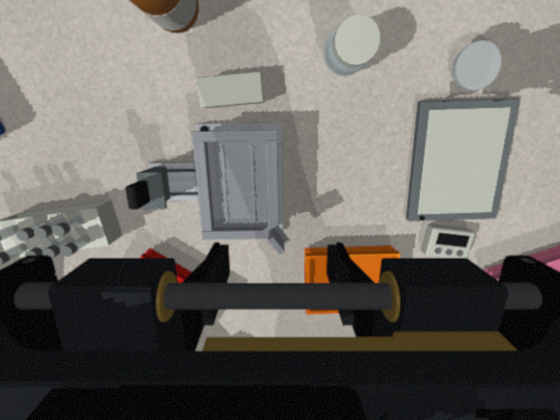

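The view shows the jaw open, with the grip now at (138,194), and the tray still seated with its lug at (277,243). Next I'll go to the lug.

```bash
python3 -m handwheel '[[0.05,-0.035,0.0012,0,0,0,0],[0.05,-0.034,0.0012,0,0,0,0],[0.05,0,0,0.02,0,0,-9.1],[0.05,0,0,0.02,0,0,-9.1],[0.05,0,0,0.02,0,0,-9.1],[0.05,0,0,0.02,0,0,-9.1],[0.05,0,0,0.04,0,0,0],[0.05,0,0,0.02,0,0,0],[0.05,0,0,0,0,0,0],[0.05,0,0,0,0,0,0]]'
python3 - <<'E'
from h import *
im,W,n,ci=cloud("wrist");z=W[...,2];x,y=W[...,0],W[...,1]
m=(abs(x-.4825)<.03)&(abs(y-.127)<.03)&(z>.08)&(z<.105)
print("lug",m.sum(),np.median(W[m],0),np.nanmin(W[m],0),np.nanmax(W[m],0))
v,u=np.nonzero(m);print(u.min(),u.max(),v.min(),v.max())
s=ctrl.get_state();print(s["position"],R.from_rotvec(s["tool_rot"]).as_matrix().round(3).tolist())
cv2.imwrite("pics/w3.png",cv2.resize(im[150:420,130:430],None,fx=2,fy=2))
E
```

```text
time: 9.0
position: [0.4829, 0.1281, 0.1209]
tool_rot: [-3.023, -0.856, -0.003]
ft_force: [0.4, -0.1, -0.1]
grip_width: 0.575
grip_force: 0.0
lug 460 [0.48206184 0.12725724 0.09687002] [0.46677354 0.11587782 0.08026204] [0.49207023 0.1360956  0.09864168]
272 284 215 251
[0.48311992 0.12777257 0.12109008] [[0.852, 0.524, 0.002], [0.524, -0.852, 0.001], [0.002, 0.001, -1.0]]
```

View pics/w3.png

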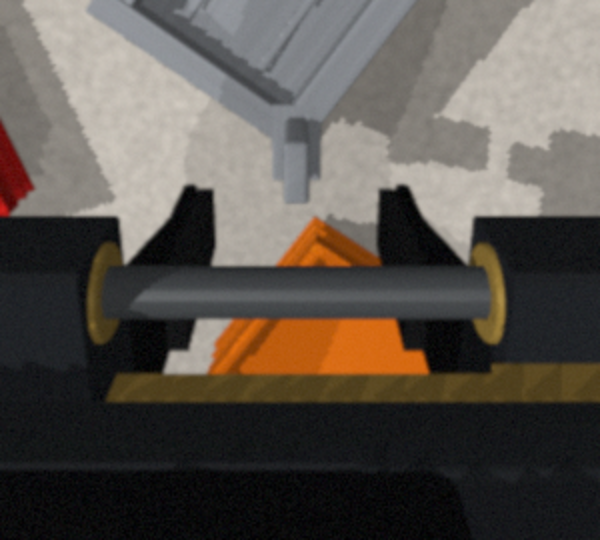

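The lug at crop (297,160) is centred between the fingers at about (200,200) and (395,200). I'll descend and grip.

```bash
python3 -m handwheel '[[0.05,-0.002,0,0.02,0,0,0],[0.05,0,0,0.02,0,0,0],[0.05,0,0,0.0145,0,0,0],[0.05,0,0,0,0,0,0],[0.0,0,0,0,0,0,0],[0.0,0,0,0,0,0,0],[0,0,0,0,0,0,0],[0,0,0,0,0,0,0],[0,0,0,0,0,0,0]]' 40
```

```text
time: 10.18
position: [0.4805, 0.1256, 0.0652]
tool_rot: [-3.024, -0.853, -0.0]
ft_force: [-0.4, 0.5, 0.9]
grip_width: 0.114
grip_force: 40.0
```

The opening is 9.9 mm, so the lug is held. I'll peel about the far corner, which lies at tool-frame (0.166, 0, 0.023).

```bash
python3 -m handwheel '[[0,0,0,0,0,0,0],[0,0.0007,0,-0.0044,0,-1.5,0],[0,0.0007,0,-0.0044,0,-1.5,0],[0,0.0007,0,-0.0044,0,-1.5,0],[0,0.0007,0,-0.0044,0,-1.5,0],[0,0.0007,0,-0.0044,0,-1.5,0],[0,0.0007,0,-0.0044,0,-1.5,0],[0,0.0007,0,-0.0044,0,-1.5,0],[0,0,0,0,0,0,0],[0,0,0,0,0,0,0],[0,0,0,0,0,0,0]]' 60
python3 - <<'E'
from h import *
out=[]
for c in("scene","side"):
    im,W,n,ci=cloud(c)
    v,u={"scene":(240,268),"side":(238,300)}[c]
    out.append(cv2.resize(im[v-50:v+50,u-50:u+50],None,fx=4,fy=4,interpolation=cv2.INTER_CUBIC))
cv2.imwrite("pics/peel.png",np.hstack(out))
s=ctrl.get_state();print(s["position"],R.from_rotvec(s["tool_rot"]).as_matrix().round(3).tolist(),s["ft_force"])
E
```

```text
time: 11.55
position: [0.4866, 0.1289, 0.0952]
tool_rot: [2.964, 0.835, -0.272]
ft_force: [-0.7, -0.7, -1.1]
grip_width: 0.104
grip_force: 60.0
[0.48654847 0.12890689 0.09535144] [[0.839, 0.522, -0.155], [0.513, -0.853, -0.096], [-0.182, 0.0, -0.983]] [ 0.06802242 -0.69377616 -1.58200376]
```

View pics/peel.png

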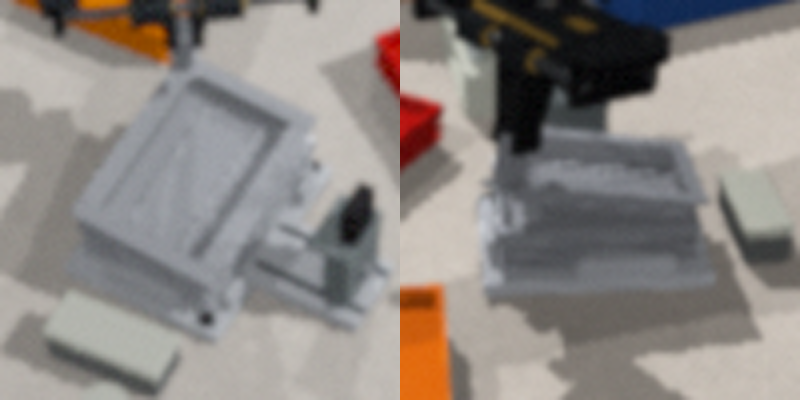

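The peel crop shows the lug corner raised about 30 mm with the far corner still in the nest, the stack in place, and the jaw open at crop (355,215). Now I'll lift straight up, slowly at first, and then level.

```bash
python3 -m handwheel '[[0,-0.0006,0,-0.003,0,0,0],[0,-0.0006,0,-0.003,0,0,0],[0,-0.0006,0,-0.003,0,0,0],[0,-0.0006,0,-0.003,0,0,0],[0,-0.001,0,-0.005,0,0,0],[0,-0.001,0,-0.006,0,0,0],[0,-0.002,0,-0.012,0,0,0],[0,-0.003,0,-0.018,0,0,0],[0,-0.003,0,-0.018,0,0,0],[0,-0.003,0,-0.018,0,0,0],[0,0,0,0,0,0,0]]'
python3 -m handwheel '[[0,0,0,0,0,2,0],[0,0,0,0,0,2.5,0],[0,0,0,0,0,2.5,0],[0,0,0,0,0,2.5,0],[0,0,0,0,0,1,0],[0,0,0,0,0,0,0],[0,0,0,0,0,0,0]]'
python3 - <<'E'
from h import *
out=[]
for c in("scene","side"):
    im,W,n,ci=cloud(c)
    v,u={"scene":(240,265),"side":(235,300)}[c]
    out.append(cv2.resize(im[v-65:v+65,u-65:u+65],None,fx=3,fy=3,interpolation=cv2.INTER_CUBIC))
cv2.imwrite("pics/lift.png",np.hstack(out))
s=ctrl.get_state();print(s["position"],R.from_rotvec(s["tool_rot"]).as_matrix().round(3).tolist(),s["ft_force"])
E
```

```text
time: 13.02
position: [0.4888, 0.1304, 0.1877]
tool_rot: [2.965, 0.835, -0.267]
ft_force: [-0.7, 0.3, -1.7]
grip_width: 0.103
grip_force: 60.0
time: 13.9
position: [0.4877, 0.13, 0.1856]
tool_rot: [-3.023, -0.853, 0.001]
ft_force: [0.0, -0.0, -0.8]
grip_width: 0.105
grip_force: 60.0
[0.48775367 0.13010644 0.18556745] [[0.853, 0.523, -0.001], [0.523, -0.853, 0.0], [-0.0, -0.0, -1.0]] [ 0.16975647  0.3378     -1.42289491]
```

View pics/lift.png

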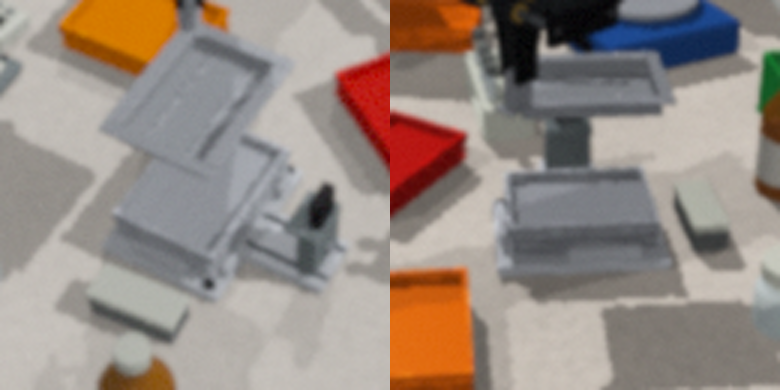

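The tray is free and level, and the stack is flat in the cradle. Next I'll carry it to the panel.

```bash
python3 -m handwheel '[[0,-0.007,0.0105,0.001,0,0,0],[0,-0.0155,0.0233,0.003,0,0,0],[0,-0.0155,0.0233,0.004,0,0,0],[0,-0.0155,0.0233,0.004,0,0,0],[0,-0.0155,0.0233,0.004,0,0,0],[0,-0.0155,0.0233,0.004,0,0,0],[0,-0.0155,0.0233,0.004,0,0,0],[0,-0.0155,0.0233,0.004,0,0,0],[0,-0.0155,0.0233,0.004,0,0,0],[0,-0.0155,0.0233,0.004,0,0,0],[0,-0.0155,0.0233,0.004,0,0,0],[0,-0.0155,0.0233,0.003,0,0,0]]'
python3 -m handwheel '[[0,-0.007,0.0105,0.002,0,0,0],[0,0,0,0,0,0,0],[0,0,0,0,0,0,0],[0,0,0,0,0,0,0],[0,0,0,0,0,0,0]]'
python3 - <<'E'
from h import *
s=ctrl.get_state();T=R.from_rotvec(s["tool_rot"]).as_matrix();print(s["position"],T.round(3).tolist(),s["ft_force"])
print("tray centre by tool",s["position"]+.0868*T[:,0])
for c in("scene","side"):
    im,W,n,ci=cloud(c);x,y,z=np.moveaxis(W,-1,0);mx=im.max(-1).astype(int);sat=mx-im.min(-1)
    m=(abs(x-.55)<.12)&(abs(y+.157)<.1)&(z>.1)&(z<.142)&(mx>70)&(sat<40)
    p=W[m]; A=np.c_[p[:,:2],np.ones(len(p))]; f=(p[:,2]>.125)
    k=np.linalg.lstsq(A[f],p[f,2],rcond=None)[0]
    print(c,m.sum(),"z pct",np.percentile(p[:,2],[5,50,95]),"flange slope",k[:2],cv2.minAreaRect(p[:,:2].astype(np.float32)*1000))
    cv2.imwrite(f"pics/{c}9.png",im)
E
```

```text
time: 15.5
position: [0.4749, -0.1922, 0.1424]
tool_rot: [3.024, 0.851, -0.001]
ft_force: [0.0, -0.1, -1.0]
grip_width: 0.108
grip_force: 60.0
time: 16.12
position: [0.4754, -0.2023, 0.1409]
tool_rot: [3.023, 0.854, 0.0]
ft_force: [0.1, -0.7, -0.1]
grip_width: 0.105
grip_force: 60.0
[ 0.47536309 -0.20228072  0.14092656] [[0.852, 0.523, 0.0], [0.523, -0.852, -0.0], [0.0, 0.0, -1.0]] [ 0.14164615 -0.6917698  -0.12356749]
tray centre by tool [ 0.54932161 -0.15684531  0.14093504]
scene 1429 z pct [0.11898335 0.1260269  0.13949464] flange slope [0.00479714 0.01293834] ((543.2218627929688, -161.97410583496094), (117.7952651977539, 165.38914489746094), 86.4134521484375)
side 1541 z pct [0.11936591 0.12390861 0.13811757] flange slope [-0.00682025 -0.0087571 ] ((540.7098999023438, -163.50201416015625), (173.11428833007812, 112.051025390625), 0.409175306558609)
```

View pics/side9.png

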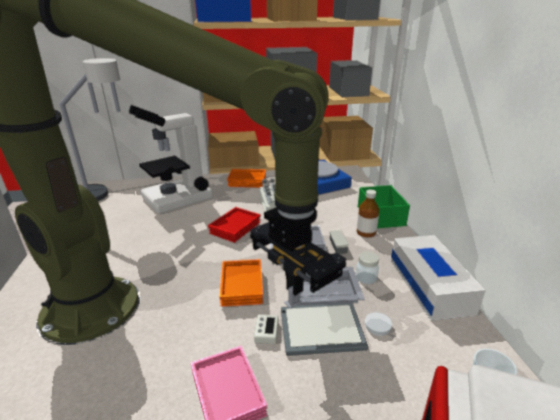

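The side view shows the tray level at (322,285), above the panel at (322,328), with the bystanders in place. The measured centre is within 10 mm of the panel middle, and the underside is about 100 mm above its face. I'll hand the job in.

```bash
python3 -c "
from bench import ctrl
print(ctrl.close_job())"
```

```text
the job is handed in; nothing more can be done
None
```

The job is handed in at about 16 s on the robot's clock: the jaw is open about 48 mm, the top tray was peeled off lug corner first (raised about 30 mm), and it is held level about 100 mm above the middle of the light panel, with the other trays still in the cradle; the hand-in returned no verdict.

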